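Park the spring plunger and pull out the stain-care tray

ROBOT

A 6-joint arm with a two-finger parallel gripper is mounted at the origin on the work surface. World frame = base frame: x ahead of the robot, y to its left, z up, the work surface at z = 0. Lengths are in m, angles in rad, forces in N, time in s.
With the tool pointing down it reaches from about 0.35 to 0.85 m from the base axis. Payload 8.1 kg.
Tool frame: the origin (TCP) lies at the centre of the arm's flange, where the gripper is bolted on; the fingertips stand 186 mm ahead of it and the grasp point (between the pads) lies 167 mm ahead of it; z points along the fingers, y is the line along which they close (so a half turn about z gives the same grasp; the last joint's range is limited). The gripper opens to 93 mm and grips with 3 to 60 N. Pads are 15 mm wide; open, the fingers measure 128 mm over their backs; the gripper's body (75 mm by 188 mm) begins 65 mm behind the grasp point.
Start: joints at [-1.4, 0.13, 1.488, -0, 1.523, -0.085], TCP at [0.152, -0.58, 0.405] pointing down, gripper open.
Joint ranges: [-2.96, 2.96], [-0.89, 2.26], [0.02, 2.5], [-1.34, 4.48], [0, 2.73], [-2.66, 2.66]. Speed limits (rad/s): [2.39, 2.39, 2.79, 3.14, 3.14, 3.14].

INTERFACE

Orientations are given as a rotation vector (axis times angle).
In Python, from plant import robot gives the robot as it stands.
- The arm moves only by the tool apply_moves, never from a script. Its argument "series" is a list of rows, each a list of 2 entries, a list of its own where there are three numbers: the shift along the tool's x, y, z in mm, then the turn, a rotation vector about the tool's x, y, z in rad. A call has 1 to 12 rows; each row shifts and turns the commanded pose from where the row before left it, along the tool's axes as they then stand; what a row does not reach is not made up. A row lasts 1/12 s, in which the tool goes at most 41.7 mm and 7.16 degrees, less where a joint would pass 70% of its speed; a pose out of reach is approached as far as the arm can. A call is refused whole if a number of a shift passes 41.7 or a number of a turn 0.125, either way. A call with a gripper value outside its range is refused whole. "claw" is the opening, from 0 (shut) to 1 (fully open), set as the call begins (left out, the last holds). The fingers move at their own pace and stop on an object; "newtons" is the grip in N (left out, the last holds). Time passes only in rows, so rows that do not move let the fingers close. It gives the time, the measured TCP pose, the force, the opening and the grip force at its end, in the units of the state.
- robot.read_state(): the state, without advancing time (a new reading comes with each control period).
- robot.read_camera(name): name is "side" or "top" or "wrist"; returns (picture, depth): 384x512x3 uint8, blue, green, red; 384x512 float32, m along the optical axis (not along the pixel's ray), 0 where there is no reading.
- robot.calibration(name): a dict with "fx", "fy", "cx", "cy" (pixels), "extrinsics" (4x4, takes a point from world to camera coordinates). Camera axes: x right, y down, z forward; pixel columns grow to the right and rows downward; lengths in m; the calibration is good to about 2 mm. A picture is of the moment at which its call begins: read the wrist's pose just before it. calibration takes no time and is no camera call; for the wrist camera it gives the pose at the moment of the call.
- robot.close_job(): hands the job in; it is judged then, once.
The state is a dict: "t": time; "q": joint angles; "dq": joint speeds; "joint_torque": joint torques, N m; "tool_pos": TCP position; "orientation": TCP orientation; "force": force on the tool from outside, world axes, zero at the start; "wrist_torque": the same for the moment, N m; "opening": finger opening in m; "gripper_force": force on a finger pad.
Only numpy, scipy, OpenCV 4.12 (cv2) and the standard library are available. Lean on these libraries where they do the work, as an engineer would, in place of code of your own. Each camera call takes 0.05 s, during which the arm holds its last target. There are 200 camera calls.

TASK

The white stain-care tray on the laundry worktop is locked shut by the spring plunger beside it. Pull the plunger's red knob straight up only until you feel its end stop, not hard against it, turn it about 70 degrees anticlockwise (seen from above) and let it down into its shallow rest notch, so that it stays up on its own when you let go. Then draw the tray by its blue tab fully out, with its bottle and jar still standing in it, the plunger still parked and the other things on the worktop left where they are.

Things in the scene. Friction and masses are not known exactly. Their poses are not given: they have to be found in the camera images.
- bay: Fixture on the worktop: grey base plate 300 x 200 x 12 mm, origin at the centre of its underside. x points away from the robot; the tray comes out along -x; z up. The plunger's vertical axis is at (-20, 85) mm (x, y). A steel bracket holds the plunger: post 50 x 22 mm centred at (-20, 127) mm, with an arm over the tray's side strip, top 53 mm above the worktop.
- housing: Dark round foot of the plunger, radius 19 mm, 53 to 66 mm above the worktop; origin on the plunger axis at worktop height. In it stands a slotted steel collar (see collar_top), which belongs to it. More than 22 N between plunger and housing or collar damages them: stay well below, against the end stop as well as against the sides of the slot.
- collar_top (a point): Nominal centre of the collar's flat top (land), 89 mm above the worktop. The collar is height-adjustable: the real top is up to 7 mm higher or lower, unmeasured. Collar radius 15 mm. Across it run a deep slot along the bay's x, where the brass cross pin lies when locked, and a green-floored rest notch, 4 mm deep, 7 mm wide, 70 degrees (1.22 rad) anticlockwise of the slot seen from above.
- plunger: Bolt, brass cross pin (radius 2.5, length 30 mm) and red bar knob on one stem, 60 g. x axis along bar and pin. Origin on the axis, at worktop height when down. A spring pulls it down: 4.5 N, plus 0.25 N per mm of lift, plus 0.4 N friction. The pin clears the land at 19 mm of lift (12 to 26, with the collar's height); the pull ends at a hard stop 2 mm higher.
- knob_grip (a point): The point to grip: on the plunger axis, 120 mm above the worktop when locked, near the middle of the red bar knob (40 mm long along its x, 14 mm thick along y, from 102 to 130 mm above the worktop when locked; under it only the thin stem). Moves and turns with the knob.
- knob_lift (a joint): Lift of the plunger, m: 0 locked (bolt 6 mm deep in the tray's strip); the tray is free above 0.006. At rest in the notch it is 0.008 to 0.022, 4 mm less than on the land. Let down on the land beside the notch, the pin stays on the land and is not parked.
- knob_turn (a joint): Turn of the plunger, rad: 0 locked (bar along the bay's x axis), growing anticlockwise seen from above; 1.22 at the rest notch; the notch leaves about 0.08 of play either way. It can turn only when lifted clear of the slot; limit 1.75.
- tray (a joint): How far the tray has been drawn out along the bay's -x, m: 0 shut, 0.10 fully out at its hard stop. It slides with about 3 N of friction and stays where it is left.
- tray_tab (a point): The point to grip on the tray: in the blue upright tab at the middle of its front (40 mm long along x, 12 mm thick along y, from 23 to 83 mm above the worktop). The point is 64 mm above the worktop, 25 mm in front of the tray's front wall; axes as the bay's. The tray is a white open box 200 x 140 mm, rim 51 mm and inner floor 21 mm above the worktop.
- stain_bottle: Blue bottle, radius 24 mm, 115 mm high, standing loose in the tray. Origin: centre of its underside, z up.
- soap_jar: Amber jar with white lid, radius 27 mm, 65 mm high, standing loose in the tray behind the bottle. Origin: centre of its underside, z up.
- softener: Orange bottle, radius 42 mm, 230 mm high, on the worktop at the left; to be left alone. Origin under its centre.
- detergent: White bottle with blue cap, radius 40 mm, 210 mm high, at the left; to be left alone. Origin under its centre.
- bleach: Green bottle with red cap, radius 30 mm, 220 mm high, at the left; to be left alone. Origin under its centre.
- powder_box: Red box 70 x 120 x 55 mm, at the right; to be left alone. Origin under its centre.
- scoop_cup: Blue cup, radius 35 mm, 60 mm high, at the right; to be left alone. Origin under its centre.
Mind the look-alikes: they are no part of the job. Of the things like the soap_jar, leave any that is green; of the rest the smaller one is meant.

How it is judged:
On the way:
1. the plunger is parked in its rest notch and let go, with the tray still shut (value of joint knob_lift above 0.0065 m and value of joint knob_turn between 1.1 and 1.345 rad and value of joint tray below 0.012 m and contact force between the fingers and plunger below 0.3 N), for 0.3 s.
At the end, for the whole second after the job is handed in: The plunger rests in its notch (lift over 6.5 mm, turned 1.10 to 1.345 rad), the tray is drawn out at least 93 of its 100 mm, the bottle and the jar stand upright (within 0.2 rad) in the tray (value of joint knob_lift above 0.0065 m and value of joint knob_turn between 1.1 and 1.345 rad and value of joint tray above 0.093 m and angle between each of stain_bottle, soap_jar's own z axis and vertical below 0.2 rad and x of stain_bottle in the frame of tray_tab between 0.03 and 0.22 m and z of each of stain_bottle, soap_jar in the frame of tray_tab above -0.06 m and x of soap_jar in the frame of tray_tab between 0.03 and 0.22 m); the robot touches nothing.
It fails at once if more than 22 N between the plunger and its housing (contact force between plunger and housing above 22 N).
It fails at once if the bottle or the jar in the tray tipped over (angle between any of stain_bottle, soap_jar's own z axis and vertical above 0.5 rad).
It fails at once if another thing on the worktop moved by more than 20 mm (distance of any of softener, detergent, bleach, powder_box, scoop_cup from where it was at the start of the episode above 0.02 m).
It also fails if it takes over 72 s, if anything falls off the work surface, if the arm or the gripper's body presses on something with over 40 N, if the wrist force passes 120 N, or if a joint passes its speed limit or range.

## Working session

There is one attempt and no reset: what is moved stays moved. The work goes in short steps, Python scripts to look and compute and a tool call to move; the robot and the scene stay as the last step left them, time stands still between calls to the robot, and variables do not carry over. Pictures are saved under pics/ and viewed, at most 10 in all, crops included, and the job is handed in when it is done.

Besides the shell and the picture viewer there is one more tool, called after "Emit:" in YAML: its name, and indented under it one key for each argument. apply_moves: Moves the arm, as the interface text tells. Its arguments: {"type":"object","properties":{"series":{"type":"array"},"claw":{"type":"number"},"newtons":{"type":"number"}},"required":["series"]}

```bash
ls; mkdir -p pics; python3 - <<'E'
from plant import robot
import cv2,numpy as np
s=robot.read_state();print(s)
for n in("top","side"):
    im,d=robot.read_camera(n);cv2.imwrite(f"pics/{n}0.png",im);np.save(f"{n}d.npy",d);c=robot.calibration(n);print(n,c)
E
```

```text
pics
{'t': 0.0, 'q': array([-1.40038964e+00,  1.31157227e-01,  1.48925692e+00, -1.11648123e-05,
        1.52302427e+00, -8.53925464e-02]), 'dq': array([-0.00113699,  0.00148959, -0.00210899, -0.00037963, -0.00074175,
        0.00151258]), 'joint_torque': array([-1.73637673e-03, -5.59832525e+01, -4.91765678e+01,  7.67202233e-02,
        3.54210497e-02, -2.12292653e-04]), 'tool_pos': array([ 0.15179615, -0.58024423,  0.40370178]), 'orientation': array([-3.11410341e+00, -4.00479597e-01,  1.40622849e-04]), 'force': array([-0.08038816,  0.64928987, -0.26759192]), 'wrist_torque': array([ 0.03383235, -0.06220235,  0.04915633]), 'gripper_force': 0.0, 'opening': 0.09330678482718824}
top {'fx': 389.01777368464224, 'fy': 389.01777368464224, 'cx': 258.4223703815433, 'cy': 198.77997576496222, 'extrinsics': array([[ 0.0601781 , -0.99818224,  0.00328773,  0.00431988],
       [-0.97373848, -0.05942833, -0.21977638,  0.62621391],
       [ 0.21957226,  0.01002433, -0.97554474,  1.2584932 ],
       [ 0.        ,  0.        ,  0.        ,  1.        ]])}
side {'fx': 378.28070810162706, 'fy': 378.28070810162706, 'cx': 256.5173110372852, 'cy': 187.53209186134498, 'extrinsics': array([[-0.85962472, -0.51090056,  0.00509489,  0.52317827],
       [-0.34966414,  0.58100423, -0.73496195,  0.2689614 ],
       [ 0.37253232, -0.63357296, -0.67808921,  1.17068584],
       [ 0.        ,  0.        ,  0.        ,  1.        ]])}
```

View pics/top0.png

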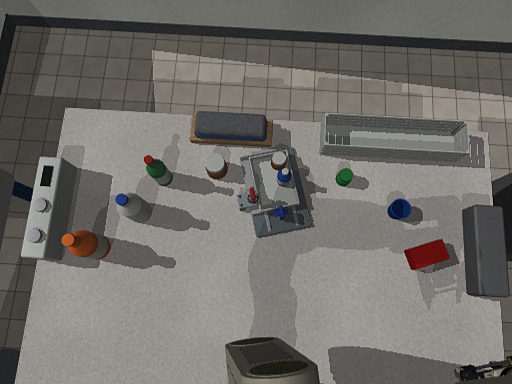

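View pics/side0.png

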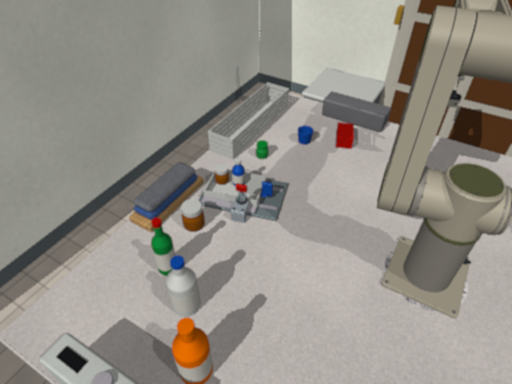

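Top view: the red knob is at (252,194), the blue tab at (280,212) and the tray bottle at (284,175). The candidates for the soap_jar are the amber jar in the tray (279,158), a larger amber jar outside at (216,165), and a green one at (344,177). I choose the one in the tray: smaller and not green. Red look-alikes are the bleach cap (150,160) and the box (427,254). Blue look-alikes are the bottle cap (284,173), the cup (399,209) and the detergent cap (122,200).

```bash
cat > h.py <<'E'
from plant import robot
import cv2,numpy as np
from scipy.spatial.transform import Rotation as R
def ray(c,u,v,z):
    E=c["extrinsics"];Rm=E[:3,:3];o=-Rm.T@E[:3,3]
    d=Rm.T@np.array([(u-c["cx"])/c["fx"],(v-c["cy"])/c["fy"],1]);return o+d*(z-o[2])/d[2]
def mask(im,col):
    h=cv2.cvtColor(im,cv2.COLOR_BGR2HSV);H,S,V=cv2.split(h)
    if col=="red": m=((H<8)|(H>172))&(S>150)&(V>60)
    if col=="blue": m=(H>105)&(H<130)&(S>140)&(V>40)
    return m.astype(np.uint8)
def blobs(im,col,amin=8):
    n,l,st,ce=cv2.connectedComponentsWithStats(mask(im,col));return [(st[i],ce[i],l==i) for i in range(1,n) if st[i][4]>=amin]
E
python3 - <<'E'
from h import *
im=cv2.imread("pics/top0.png");c=robot.calibration("top");d=np.load("topd.npy")
for col,z in(("red",.125),("blue",.08)):
    for st,ce,m in blobs(im,col): print(col,st,ce.round(1),ray(c,*ce,z).round(3))
cv2.imwrite("pics/crop0.png",cv2.resize(im[140:245,225:330],None,fx=5.6,fy=5.6,interpolation=cv2.INTER_CUBIC))
E
```

```text
red [144 156   9   8  55] [147.8 159.4] [0.724 0.419 0.125]
red [250 188   5  12  44] [252.1 193.4] [0.629 0.064 0.125]
red [404 239  46  31 850] [426.5 254.2] [ 0.465 -0.501  0.125]
blue [278 169  13  13  97] [283.4 176.5] [ 0.706 -0.039  0.08 ]
blue [116 194  11  11  98] [121.  199.1] [0.593 0.506 0.08 ]
blue [388 199  23  20 339] [399.2 208.9] [ 0.617 -0.434  0.08 ]
blue [273 206  15  14 111] [280.1 211.9] [ 0.582 -0.033  0.08 ]
```

View pics/crop0.png

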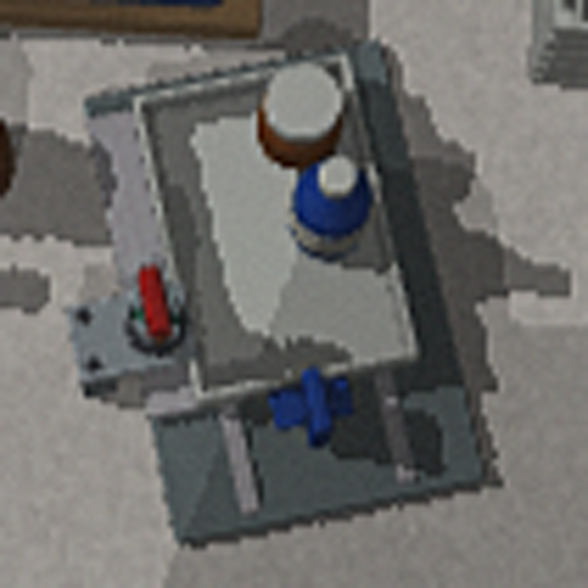

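Crop: the knob bar (155,303) is the plunger on its bracket; the tab is at (315,405), with jar (302,115) and bottle (335,205) in the tray. Now the bay's yaw and the rough geometry.

```bash
python3 - <<'E'
from h import *
c=robot.calibration("top")
f=lambda u,v,z:ray(c,225+u/5.6,140+v/5.6,z)
A,B,C,D=f(180,545,.012),f(495,482,.012),f(88,105,.012),f(380,42,.012)
print(A,B,C,D)
print("yaw",np.arctan2(*(C-A)[[1,0]]),np.arctan2(*(D-B)[[1,0]]),np.arctan2(*(A-B)[[1,0]])-np.pi/2, np.linalg.norm(A-B),np.linalg.norm(C-A))
ctr=(A+B+C+D)/4;y=np.arctan2(*((C-A)+(D-B))[[1,0]])
Rz=R.from_euler('z',y).as_matrix();print("ctr",ctr,"axis",ctr+Rz@[-.02,.085,0])
for n,p in(("knob",f(155,303,.13)),("tab",f(315,405,.083)),("bottle",f(338,175,.136))):print(n,p,Rz.T@(p-ctr))
s=robot.read_state();print(R.from_rotvec(s["orientation"]).as_matrix().round(3))
cw=robot.calibration("wrist");E=np.eye(4);E[:3,:3]=R.from_rotvec(s["orientation"]).as_matrix();E[:3,3]=s["tool_pos"]
print((cw["extrinsics"]@E).round(3),cw["fx"])
E
```

```text
[0.49995117 0.03897943 0.012     ] [ 0.55146491 -0.15580554  0.012     ] [0.78334763 0.1163475  0.012     ] [ 0.83838903 -0.07191188  0.012     ]
yaw 0.26650862395443314 0.2844603521574984 0.2585454386408681 0.2014816409667587 0.2937675469706954
ctr [ 0.66828819 -0.01809762  0.012     ] axis [0.62591522 0.05825375 0.012     ]
knob [0.62568509 0.06125769 0.13      ] [-0.01940411  0.08795322  0.118     ]
tab [ 0.58000126 -0.0371198   0.083     ] [-0.09013178  0.00571734  0.071     ]
bottle [ 0.70802174 -0.0413853   0.136     ] [ 0.03189818 -0.03322013  0.124     ]
[[ 0.967  0.253 -0.   ]
 [ 0.253 -0.967  0.002]
 [ 0.    -0.002 -1.   ]]
[[ 0.     1.     0.    -0.   ]
 [-0.972  0.    -0.237  0.069]
 [-0.237 -0.     0.972 -0.004]
 [ 0.     0.     0.     1.   ]] 283.2125246570304
```

Emit:
apply_moves:
  series:
    - [[28.25, -22.7, 0], [0, 0, 0]]
    - [[28.25, -22.7, 0], [0, 0, 0]]
    - [[28.25, -22.7, 0], [0, 0, 0]]
    - [[28.25, -22.7, 0], [0, 0, 0]]
    - [[28.25, -22.7, 0], [0, 0, 0]]
    - [[28.25, -22.7, 0], [0, 0, 0]]
    - [[28.25, -22.7, 0], [0, 0, 0]]
    - [[28.25, -22.7, 0], [0, 0, 0]]
    - [[28.25, -22.7, 0], [0, 0, 0]]
    - [[28.25, -22.7, 0], [0, 0, 0]]
    - [[28.25, -22.7, 0], [0, 0, 0]]
    - [[28.25, -22.7, 0], [0, 0, 0]]
  claw: 0.5
  newtons: 25

```text
t: 1.1
tool_pos: [0.4114, -0.2295, 0.4045]
orientation: [-3.116, -0.4, 0.0]
force: [0.2, -0.4, -0.5]
opening: 0.0464
gripper_force: 0.0
```

Emit:
apply_moves:
  series:
    - [[28.25, -22.7, 0], [0, 0, 0]]
    - [[28.25, -22.7, 0], [0, 0, 0]]
    - [[28.25, -22.7, 0], [0, 0, 0]]
    - [[28.25, -22.7, 0], [0, 0, 0]]
    - [[28.25, -22.7, 0], [0, 0, 0]]
    - [[28.25, -22.7, 0], [0, 0, 0]]
    - [[28.25, -22.7, 0], [0, 0, 0]]
    - [[28.25, -22.7, 0], [0, 0, 0]]
    - [[28.25, -22.7, 0], [0, 0, 0]]
    - [[28.25, -22.7, 0], [0, 0, 0]]
    - [[0, 0, 0], [0, 0, -0.01]]
    - [[0, 0, 0], [0, 0, 0]]

```text
t: 2.1
tool_pos: [0.6272, 0.0617, 0.4031]
orientation: [-3.113, -0.421, 0.004]
force: [-0.1, 0.1, 0.1]
opening: 0.0466
gripper_force: 0.0
```

```bash
cat > look.py <<'E'
from h import *
import sys
s=robot.read_state();c=robot.calibration("wrist");im,d=robot.read_camera("wrist")
cv2.imwrite(sys.argv[1],im)
T=R.from_rotvec(s["orientation"]).as_matrix();print("t",s["t"],"pos",s["tool_pos"].round(4),"yaw",np.arctan2(T[1,0],T[0,0]).round(4),"F",s["force"].round(2))
for col,z in(("red",float(sys.argv[2])),("blue",.083)):
    for st,ce,m in blobs(im,col,150):
        # pixels lying on the top face by depth
        ys,xs=np.nonzero(m);Z=d[ys,xs];ok=Z>0;xs,ys,Z=xs[ok],ys[ok],Z[ok]
        P=np.stack([(xs-c["cx"])/c["fx"]*Z,(ys-c["cy"])/c["fy"]*Z,Z,np.ones_like(Z)])
        W=(np.linalg.inv(c["extrinsics"])@P)[:3].T
        top=W[:,2]>np.percentile(W[:,2],95)-.004
        if top.sum()<10: continue
        pts=np.array([ray(c,x,y,z)[:2] for x,y in zip(xs[top],ys[top])])
        (cx,cy),(w,h),a=cv2.minAreaRect((pts*1000).astype(np.float32))
        vec=np.linalg.svd(pts-pts.mean(0),full_matrices=False)[2][0];yaw=np.arctan2(*(vec*np.sign(vec[0]))[::-1])
        print(col,st[:4],"ztop",W[:,2].max().round(4),"n",top.sum(),"rect ctr mm",round(cx,1),round(cy,1),"size",round(w,1),round(h,1),"yaw",yaw.round(3))
E
python3 look.py pics/w0.png .130
```

```text
t 2.1 pos [0.6272 0.0617 0.4031] yaw 0.2691 F [-0.06  0.07  0.15]
red [244 168  15  44] ztop 0.1314 n 538 rect ctr mm 633.5 64.0 size 37.7 12.0 yaw 0.261
blue [344 112  48  47] ztop 0.1164 n 235 rect ctr mm 713.3 -43.8 size 30.5 19.9 yaw 0.157
blue [299 218  39  24] ztop 0.2458 n 121 rect ctr mm 603.7 -30.4 size 29.7 12.5 yaw 0.738
```

View pics/w0.png

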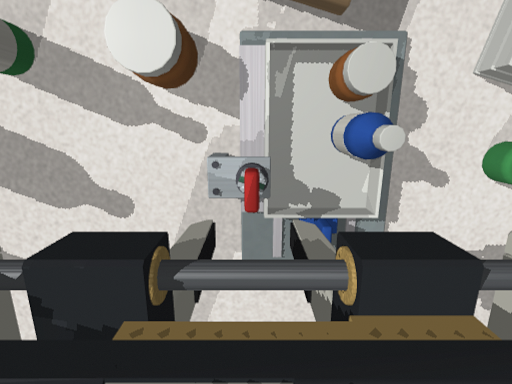

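The red knob is at about (252,190), the tray to its right with bottle (368,135) and jar (362,72); the larger amber look-alike stands outside at (145,40). I'll move closer and look again.

Emit:
apply_moves:
  series:
    - [[6.8, -0.5, 20], [0, 0, 0.008]]
    - [[0, 0, 25], [0, 0, 0]]
    - [[0, 0, 5], [0, 0, 0]]
    - [[0, 0, 0], [0, 0, 0]]
    - [[0, 0, 0], [0, 0, 0]]

```text
t: 2.57
tool_pos: [0.6328, 0.0613, 0.3553]
orientation: [3.116, 0.402, -0.001]
force: [0.8, 0.2, 0.2]
opening: 0.0463
gripper_force: 0.0
```

```bash
python3 look.py pics/w1.png .130; python3 - <<'E'
from h import *
c=robot.calibration("side");im=cv2.imread("pics/side0.png")
for st,ce,m in blobs(im,"red",5): print(st,ce,ray(c,*ce,.117).round(4))
E
```

```text
t 2.5667 pos [0.6328 0.0613 0.3553] yaw 0.2566 F [0.77 0.18 0.23]
red [240 183  18  54] ztop 0.1315 n 788 rect ctr mm 633.9 64.3 size 38.0 12.9 yaw 0.267
blue [357 115  59  55] ztop 0.1169 n 340 rect ctr mm 713.9 -46.4 size 29.4 20.0 yaw 0.069
[336 123  18  25 377] [344.65782493 135.10875332] [ 0.4423 -0.4104  0.117 ]
[236 184  10   8  65] [240.86153846 187.33846154] [0.6327 0.0647 0.117 ]
[151 217  11  11  82] [156.03658537 222.01219512] [0.7723 0.3331 0.117 ]
```

View pics/w1.png

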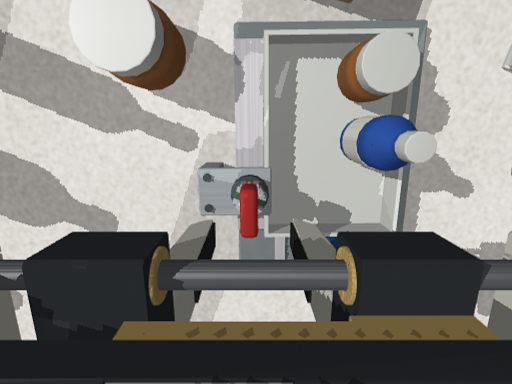

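Emit:
apply_moves:
  series:
    - [[1.5, -2.8, 6], [0, 0, -0.008]]
    - [[0, 0, 20], [0, 0, 0]]
    - [[0, 0, 20], [0, 0, 0]]
    - [[0, 0, 15], [0, 0, 0]]
    - [[0, 0, 5], [0, 0, 0]]
    - [[0, 0, 0], [0, 0, 0]]
    - [[0, 0, 0], [0, 0, 0]]

```text
t: 3.2
tool_pos: [0.6342, 0.0654, 0.2898]
orientation: [3.114, 0.417, 0.002]
force: [-0.1, -0.5, 1.0]
opening: 0.0467
gripper_force: 0.0
```

Emit:
apply_moves:
  series:
    - [[0, 0, 0], [0, 0, 0]]
    - [[0, 0, 0], [0, 0, 0]]
    - [[0, 0, 0], [0, 0, 0]]
    - [[0, 0, 0], [0, 0, 0]]
    - [[0, 0, 0], [0, 0, 0]]
    - [[0, 0, 0], [0, 0, 0]]
    - [[0, 0, 0], [0, 0, 0]]
    - [[0, 0, 0], [0, 0, 0]]
  claw: 0.0
  newtons: 25

```text
t: 3.87
tool_pos: [0.6341, 0.0651, 0.2891]
orientation: [3.113, 0.416, 0.001]
force: [0.2, -1.2, 2.8]
opening: 0.0136
gripper_force: 25.0
```

Emit:
apply_moves:
  series:
    - [[0, 0, -2], [0, 0, 0]]
    - [[0, 0, -3], [0, 0, 0]]
    - [[0, 0, -3], [0, 0, 0]]
    - [[0, 0, -2], [0, 0, 0]]
    - [[0, 0, -1], [0, 0, 0]]
    - [[0, 0, -1], [0, 0, 0]]
    - [[0, 0, 0], [0, 0, 0]]
    - [[0, 0, 0], [0, 0, 0]]

```text
t: 4.53
tool_pos: [0.6338, 0.0652, 0.3006]
orientation: [3.114, 0.416, -0.001]
force: [3.3, -2.8, -8.4]
opening: 0.0141
gripper_force: 25.0
```

Emit:
apply_moves:
  series:
    - [[0, 0, -1], [0, 0, 0]]
    - [[0, 0, 0], [0, 0, 0]]
    - [[0, 0, 0], [0, 0, 0]]

```text
t: 4.78
tool_pos: [0.6338, 0.0652, 0.3016]
orientation: [3.114, 0.416, -0.001]
force: [1.7, -3.5, -8.5]
opening: 0.014
gripper_force: 25.0
```

Emit:
apply_moves:
  series:
    - [[0, 0.6, -1], [0, 0, 0]]
    - [[0, 0, 0], [0, 0, 0]]
    - [[0, 0, 0], [0, 0, 0]]

```text
t: 5.03
tool_pos: [0.634, 0.0649, 0.3027]
orientation: [-3.113, -0.416, 0.001]
force: [2.2, -2.3, -8.5]
opening: 0.0135
gripper_force: 25.0
```

Emit:
apply_moves:
  series:
    - [[0, 0, -1], [0, 0, 0]]
    - [[0, 0, 0], [0, 0, 0]]
    - [[0, 0, 0], [0, 0, 0]]

```text
t: 5.28
tool_pos: [0.634, 0.0649, 0.3037]
orientation: [-3.114, -0.416, 0.0]
force: [2.0, -2.8, -9.3]
opening: 0.0136
gripper_force: 25.0
```

Emit:
apply_moves:
  series:
    - [[0, 0, -1], [0, 0, 0]]
    - [[0, 0, 0], [0, 0, 0]]
    - [[0, 0, 0], [0, 0, 0]]

```text
t: 5.53
tool_pos: [0.634, 0.0648, 0.3045]
orientation: [-3.114, -0.416, 0.001]
force: [1.4, -0.7, -10.1]
opening: 0.0141
gripper_force: 25.0
```

Emit:
apply_moves:
  series:
    - [[0, 0, -1], [0, 0, 0]]
    - [[0, 0, 0], [0, 0, 0]]
    - [[0, 0, 0], [0, 0, 0]]

```text
t: 5.78
tool_pos: [0.6339, 0.0648, 0.3048]
orientation: [-3.114, -0.416, 0.002]
force: [4.3, -0.8, -17.2]
opening: 0.0142
gripper_force: 25.0
```

Force jumped at z≈0.3048: that is the end stop. I'll back off about 1.5 mm, then turn.

Emit:
apply_moves:
  series:
    - [[0, 0, 1.5], [0, 0, 0]]
    - [[0, 0, 0], [0, 0, 0]]
    - [[0, 0, 0], [0, 0, 0]]

```text
t: 6.03
tool_pos: [0.634, 0.0648, 0.3046]
orientation: [-3.114, -0.416, 0.0]
force: [0.4, -0.7, -10.3]
opening: 0.0138
gripper_force: 25.0
```

Emit:
apply_moves:
  series:
    - [[0, 0, 0], [0, 0, -0.05]]
    - [[0, 0, 0], [0, 0, -0.05]]
    - [[0, 0, 0], [0, 0, -0.05]]
    - [[0, 0, 0], [0, 0, -0.05]]
    - [[0, 0, 0], [0, 0, 0]]

```text
t: 6.45
tool_pos: [0.6339, 0.065, 0.3046]
orientation: [-3.055, -0.729, 0.0]
force: [-0.1, -0.1, -10.3]
opening: 0.014
gripper_force: 25.0
```

Emit:
apply_moves:
  series:
    - [[0, 0, 0], [0, 0, -0.09]]
    - [[0, 0, 0], [0, 0, -0.09]]
    - [[0, 0, 0], [0, 0, -0.09]]
    - [[0, 0, 0], [0, 0, -0.09]]
    - [[0, 0, 0], [0, 0, -0.09]]
    - [[0, 0, 0], [0, 0, 0]]
    - [[0, 0, 0], [0, 0, 0]]

```text
t: 7.03
tool_pos: [0.6337, 0.0653, 0.3042]
orientation: [-2.819, -1.383, 0.001]
force: [-2.9, 3.5, -8.7]
opening: 0.014
gripper_force: 25.0
```

```bash
python3 -c "
from plant import robot
s=robot.read_state();print(s['q'].round(3),s['wrist_torque'].round(2),s['force'].round(1))"
```

```text
[2.200e-02 2.940e-01 1.487e+00 1.000e-03 1.362e+00 6.800e-01] [ 0.9   0.6  -0.05] [-2.9  3.5 -8.7]
```

Emit:
apply_moves:
  series:
    - [[0, -0.6, -0.3], [0, 0, -0.09]]
    - [[0, 0, 0], [0, 0, -0.09]]
    - [[0, 0, 0], [0, 0, -0.09]]
    - [[0, 0, 0], [0, 0, -0.09]]
    - [[0, 0, 0], [0, 0, -0.09]]
    - [[0, 0, 0], [0, 0, -0.09]]
    - [[0, 0, 0], [0, 0, -0.03]]
    - [[0, 0, 0], [0, 0, 0]]
    - [[0, 0, 0], [0, 0, 0]]

```text
t: 7.78
tool_pos: [0.6329, 0.0656, 0.3041]
orientation: [-2.316, -2.119, 0.002]
force: [-4.8, 3.4, -9.0]
opening: 0.0137
gripper_force: 25.0
```

Emit:
apply_moves:
  series:
    - [[0.4, -0.5, 0.5], [0, 0, 0]]
    - [[0, 0, 1], [0, 0, 0]]
    - [[0, 0, 0.7], [0, 0, 0]]
    - [[0, 0, 0], [0, 0, 0]]
    - [[0, 0, 0], [0, 0, 0]]

```text
t: 8.2
tool_pos: [0.6327, 0.0658, 0.3019]
orientation: [-2.316, -2.121, 0.001]
force: [-3.3, 3.6, -8.8]
opening: 0.0138
gripper_force: 25.0
```

Emit:
apply_moves:
  series:
    - [[0, 0, 1], [0, 0, 0]]
    - [[0, 0, 0], [0, 0, 0]]
    - [[0, 0, 0], [0, 0, 0]]

```text
t: 8.45
tool_pos: [0.6327, 0.0659, 0.301]
orientation: [-2.316, -2.121, 0.001]
force: [-3.5, 4.4, -8.9]
opening: 0.0135
gripper_force: 25.0
```

Emit:
apply_moves:
  series:
    - [[0, 0, 1], [0, 0, 0]]
    - [[0, 0, 0], [0, 0, 0]]
    - [[0, 0, 0], [0, 0, 0]]

```text
t: 8.7
tool_pos: [0.6327, 0.0658, 0.3]
orientation: [-2.316, -2.121, 0.001]
force: [-3.4, 4.6, -8.5]
opening: 0.0134
gripper_force: 25.0
```

Emit:
apply_moves:
  series:
    - [[0, 0, 0.7], [0, 0, 0]]
    - [[0, 0, 0], [0, 0, 0]]
    - [[0, 0, 0], [0, 0, 0]]

```text
t: 8.95
tool_pos: [0.6327, 0.0659, 0.2993]
orientation: [-2.316, -2.121, 0.001]
force: [-4.3, 3.5, -8.3]
opening: 0.0139
gripper_force: 25.0
```

Emit:
apply_moves:
  series:
    - [[0, 0, 0.6], [0, 0, 0]]
    - [[0, 0, 0], [0, 0, 0]]
    - [[0, 0, 0], [0, 0, 0]]

```text
t: 9.2
tool_pos: [0.6327, 0.0658, 0.2988]
orientation: [-2.316, -2.121, 0.001]
force: [-4.8, 4.3, -9.1]
opening: 0.0139
gripper_force: 25.0
```

Emit:
apply_moves:
  series:
    - [[0, 0, 0.6], [0, 0, 0]]
    - [[0, 0, 0], [0, 0, 0]]
    - [[0, 0, 0], [0, 0, 0]]

```text
t: 9.45
tool_pos: [0.6328, 0.0658, 0.2984]
orientation: [-2.316, -2.121, 0.001]
force: [-5.8, 3.9, -6.7]
opening: 0.0135
gripper_force: 25.0
```

Emit:
apply_moves:
  series:
    - [[0, 0, 0.6], [0, 0, 0]]
    - [[0, 0, 0], [0, 0, 0]]
    - [[0, 0, 0], [0, 0, 0]]

```text
t: 9.7
tool_pos: [0.6328, 0.0658, 0.2983]
orientation: [-2.316, -2.121, 0.001]
force: [-6.0, 3.3, -4.7]
opening: 0.0137
gripper_force: 25.0
```

It has seated at z≈0.2984, about 6.4 mm below the stop, which matches the notch floor. I'll unload it and release.

Emit:
apply_moves:
  series:
    - [[0.3, -0.5, 1], [0, 0, 0]]
    - [[0, 0, 0], [0, 0, 0]]
    - [[0, 0, 0], [0, 0, 0]]

```text
t: 9.95
tool_pos: [0.6325, 0.066, 0.2982]
orientation: [-2.317, -2.122, -0.0]
force: [-7.2, 3.1, -0.3]
opening: 0.0137
gripper_force: 25.0
```

Emit:
apply_moves:
  series:
    - [[0, 0, 0], [0, 0, 0]]
    - [[0, 0, 0], [0, 0, 0]]
    - [[0, 0, 0], [0, 0, 0]]
    - [[0, 0, 0], [0, 0, 0]]
    - [[0, 0, 0], [0, 0, 0]]
  claw: 0.4

```text
t: 10.37
tool_pos: [0.6331, 0.0657, 0.2977]
orientation: [2.314, 2.123, 0.002]
force: [0.7, 0.4, -0.1]
opening: 0.0365
gripper_force: 0.0
```

Emit:
apply_moves:
  series:
    - [[0, 0, -10], [0, 0, 0]]
    - [[0, 0, -25], [0, 0, 0]]
    - [[0, 0, -30], [0, 0, 0]]
    - [[0, 0, 0], [0, 0, 0]]
    - [[0, 0, 0], [0, 0, 0]]

```text
t: 10.78
tool_pos: [0.6336, 0.0658, 0.3658]
orientation: [2.311, 2.122, 0.007]
force: [-1.1, -0.8, -0.2]
opening: 0.0369
gripper_force: 0.0
```

```bash
python3 look.py pics/w2.png .1395
```

```text
t 10.7833 pos [0.6336 0.0658 0.3658] yaw 1.4856 F [-1.1  -0.77 -0.21]
red [239 185  18  54] ztop 0.1404 n 785 rect ctr mm 632.2 65.7 size 38.2 12.4 yaw 1.478
```

View pics/w2.png

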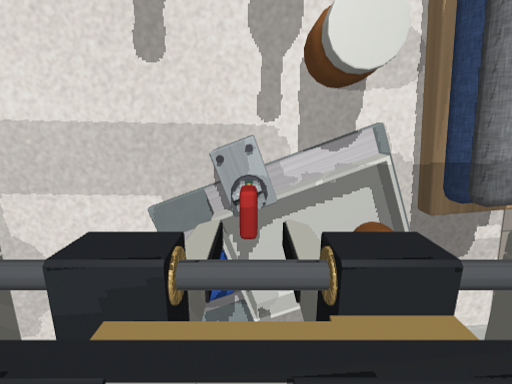

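Knob shows at (248,212), turned to yaw 1.478 (≈1.214 rad from locked), lifted about 9 mm: it stays parked after release. Now to the tab.

Emit:
apply_moves:
  series:
    - [[0, 0, -10], [0, 0, 0.111]]
    - [[0, 0, 0], [0, 0, 0.111]]
    - [[0, 0, 0], [0, 0, 0.111]]
    - [[0, 0, 0], [0, 0, 0.111]]
    - [[0, 0, 0], [0, 0, 0.111]]
    - [[0, 0, 0], [0, 0, 0.111]]
    - [[0, 0, 0], [0, 0, 0.111]]
    - [[0, 0, 0], [0, 0, 0.111]]
    - [[0, 0, 0], [0, 0, 0.111]]
    - [[0, 0, 0], [0, 0, 0.111]]
    - [[0, 0, 0], [0, 0, 0.111]]

```text
t: 11.75
tool_pos: [0.6322, 0.0658, 0.3701]
orientation: [-3.115, -0.406, 0.004]
force: [0.8, -0.3, 0.3]
opening: 0.0374
gripper_force: 0.0
```

Emit:
apply_moves:
  series:
    - [[-18.5, 21.4, 0], [0, 0, 0]]
    - [[-18.5, 21.4, 0], [0, 0, 0]]
    - [[-18.5, 21.4, 0], [0, 0, 0]]
    - [[-18.5, 21.4, 0], [0, 0, 0]]
    - [[0, 0, 0], [0, 0, 0]]
    - [[0, 0, 0], [0, 0, 0]]

```text
t: 12.25
tool_pos: [0.5829, -0.0373, 0.3707]
orientation: [-3.114, -0.411, 0.003]
force: [0.7, 0.3, -0.7]
opening: 0.0371
gripper_force: 0.0
```

```bash
python3 look.py pics/w3.png .1395
```

```text
t 12.25 pos [ 0.5829 -0.0373  0.3707] yaw 0.2622 F [ 0.72  0.29 -0.71]
red [109  98  62  33] ztop 0.1408 n 969 rect ctr mm 632.8 62.3 size 38.2 13.6 yaw 1.488
blue [266  23  56  63] ztop 0.1139 n 330 rect ctr mm 713.6 -39.8 size 31.6 21.8 yaw 1.277
blue [231 167  44  42] ztop 0.0845 n 458 rect ctr mm 588.9 -36.4 size 38.6 11.6 yaw 0.262
```

View pics/w3.png

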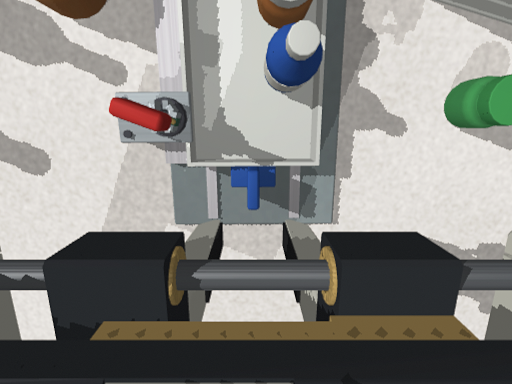

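The tab bar shows at (253,190) with a crosspiece at its rear end; the parked knob is at (140,115). I'll grip the front part of the tab.

Emit:
apply_moves:
  series:
    - [[-3, 0.7, 25], [0, 0, 0]]
    - [[0, 0, 30], [0, 0, 0]]
    - [[0, 0, 30], [0, 0, 0]]
    - [[0, 0, 25], [0, 0, 0]]
    - [[0, 0, 16], [0, 0, 0]]
    - [[0, 0, 8], [0, 0, 0]]
    - [[0, 0, 0], [0, 0, 0]]
    - [[0, 0, 0], [0, 0, 0]]

```text
t: 12.97
tool_pos: [0.5812, -0.0369, 0.238]
orientation: [-3.114, -0.416, 0.001]
force: [-0.7, -0.4, 0.7]
opening: 0.0374
gripper_force: 0.0
```

Emit:
apply_moves:
  series:
    - [[0, 0, 0], [0, 0, 0]]
    - [[0, 0, 0], [0, 0, 0]]
    - [[0, 0, 0], [0, 0, 0]]
    - [[0, 0, 0], [0, 0, 0]]
    - [[0, 0, 0], [0, 0, 0]]
    - [[0, 0, 0], [0, 0, 0]]
  claw: 0
  newtons: 25

```text
t: 13.47
tool_pos: [0.5813, -0.0378, 0.2388]
orientation: [3.113, 0.414, 0.002]
force: [0.2, -1.0, 4.3]
opening: 0.0119
gripper_force: 25.0
```

Emit:
apply_moves:
  series:
    - [[-2, 0, 0], [0, 0, 0]]
    - [[-4, 0, 0], [0, 0, 0]]
    - [[-5, 0, 0], [0, 0, 0]]
    - [[-6, 0, 0], [0, 0, 0]]
    - [[-6, 0, 0], [0, 0, 0]]
    - [[-6, 0, 0], [0, 0, 0]]
    - [[-6, 0, 0], [0, 0, 0]]
    - [[-6, 0, 0], [0, 0, 0]]
    - [[-5, 0, 0], [0, 0, 0]]
    - [[-3, 0, 0], [0, 0, 0]]
    - [[-1, 0, 0], [0, 0, 0]]
    - [[0, 0, 0], [0, 0, 0]]

```text
t: 14.47
tool_pos: [0.5324, -0.0512, 0.2387]
orientation: [3.113, 0.414, 0.002]
force: [1.9, -3.4, 7.3]
opening: 0.0119
gripper_force: 25.0
```

Emit:
apply_moves:
  series:
    - [[-2, 0, 0], [0, 0, 0]]
    - [[-4, 0, 0], [0, 0, 0]]
    - [[-6, 0, 0], [0, 0, 0]]
    - [[-6, 0, 0], [0, 0, 0]]
    - [[-6, 0, 0], [0, 0, 0]]
    - [[-6, 0, 0], [0, 0, 0]]
    - [[-6, 0, 0], [0, 0, 0]]
    - [[-5, 0, 0], [0, 0, 0]]
    - [[-3, 0, 0], [0, 0, 0]]
    - [[-2, 0, 0], [0, 0, 0]]
    - [[-1, 0, 0], [0, 0, 0]]
    - [[0, 0, 0], [0, 0, 0]]

```text
t: 15.47
tool_pos: [0.4872, -0.0636, 0.2387]
orientation: [3.113, 0.414, 0.003]
force: [2.9, -4.4, 7.0]
opening: 0.0116
gripper_force: 25.0
```

97.6 mm drawn; 1.5 mm more, then release and rise.

Emit:
apply_moves:
  series:
    - [[-0.7, 0, 0], [0, 0, 0]]
    - [[-0.7, 0, 0], [0, 0, 0]]
    - [[0, 0, 0], [0, 0, 0]]
    - [[0, 0, 0], [0, 0, 0]]

```text
t: 15.8
tool_pos: [0.4861, -0.0639, 0.2387]
orientation: [3.113, 0.414, 0.003]
force: [2.0, -3.7, 6.4]
opening: 0.0117
gripper_force: 25.0
```

Emit:
apply_moves:
  series:
    - [[0, 0, 0], [0, 0, 0]]
    - [[0, 0, 0], [0, 0, 0]]
    - [[0, 0, 0], [0, 0, 0]]
    - [[0, 0, 0], [0, 0, 0]]
    - [[0, 0, 0], [0, 0, 0]]
  claw: 0.4

```text
t: 16.22
tool_pos: [0.4854, -0.0632, 0.2372]
orientation: [-3.113, -0.415, 0.002]
force: [0.4, 0.1, 0.6]
opening: 0.0361
gripper_force: 0.0
```

Emit:
apply_moves:
  series:
    - [[0, 0, -10], [0, 0, 0]]
    - [[0, 0, -25], [0, 0, 0]]
    - [[0, 0, -35], [0, 0, 0]]
    - [[0, 0, -35], [0, 0, 0]]
    - [[0, 0, -35], [0, 0, 0]]
    - [[0, 0, -10], [0, 0, 0]]
    - [[0, 0, 0], [0, 0, 0]]
    - [[0, 0, 0], [0, 0, 0]]

```text
t: 16.88
tool_pos: [0.486, -0.0633, 0.3882]
orientation: [3.114, 0.415, 0.002]
force: [-0.3, 0.1, -1.0]
opening: 0.0371
gripper_force: 0.0
```

```bash
python3 look.py pics/w4.png .1395
```

```text
t 16.8833 pos [ 0.486  -0.0633  0.3882] yaw 0.2649 F [-0.35  0.07 -1.  ]
blue [266  29  52  59] ztop 0.1132 n 280 rect ctr mm 618.2 -65.9 size 31.8 21.5 yaw 1.272
blue [232 164  42  40] ztop 0.0841 n 385 rect ctr mm 493.2 -62.5 size 38.7 10.2 yaw 0.245
```

View pics/w4.png

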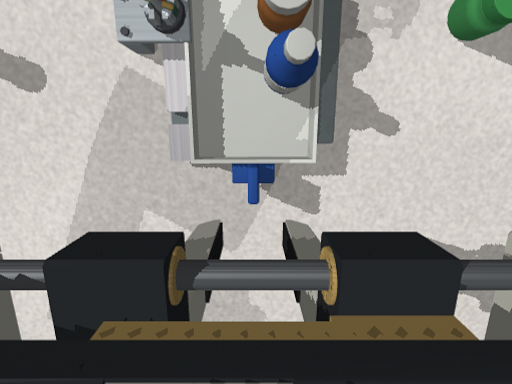

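Tab at (253,183) has moved about 99 mm; bottle (291,58) and jar (285,10) stand. The knob is out of this view, so I check it from the top camera.

```bash
python3 - <<'E'
from h import *
im,d=robot.read_camera("top");c=robot.calibration("top")
i0=cv2.imread("pics/top0.png")
for st,ce,m in blobs(im,"red"): print(st,ray(c,*ce,.135).round(3),d[m].min())
print(np.load("topd.npy")[188:200,250:255].min())
E
```

```text
[144 156   9   8  55] [0.721 0.416 0.135] 1.1938348
[247 190  11   6  50] [0.628 0.064 0.135] 1.2572443
[407 239  43  30 746] [ 0.467 -0.504  0.135] 0.0
0.0
```

The knob still lies crosswise, so it is parked. Handing in.

```bash
python3 -c "
from plant import robot
print(robot.close_job())"
```

```text
the job is handed in; nothing more can be done
None
```

The job is handed in: by my last measurements, the plunger is parked in its notch (about 9 mm up, turned about 1.21 rad), the tray is about 99 mm out with bottle and jar upright, and the arm touched nothing else; no verdict came back.

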